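# Weigh the round offcut bucket

## Task

Two offcut buckets hang by their side pins in cradles on the bench. Take the round bucket by its top bar, lift it straight up out of its cradle without letting it swing, tip or catch, and stand it gently upright near the middle of the bench scale's plate, then let go. Leave the square bucket hanging as it is.

Things in the scene. Friction and masses are not known exactly. Their poses are not given: they have to be found in the camera images.
- pail_mid (a point): Centre of the ROUND open steel bucket's shell (90 mm wide and high), 45 mm above its flat underside; z up. Side pins along y, 10 mm thick, 25 mm above this point, rest in the cradle's slots: it swings freely about y until held. Welded bail with flat-sided grip bar 14 mm wide (x), 14 high, 86 long (y), centre 90 mm above this point; 38 mm free below the bar. About 0.5 kg, slugs lie loose inside.
- pail2_mid (a point): Centre of the SQUARE steel bucket's shell (84 x 84 mm, 90 mm high), 45 mm above its underside, with the same pins and bail (bar centre 90 mm above this point, top of bail 97 mm), hanging in a second, identical cradle. To be left alone.
- cradle: Fixed grey cradle of the round bucket, origin at the centre of its underside on the bench, z up. Base 90 (x) by 132 mm (y); posts 112 mm tall, 44 mm wide (x), at y = +60 and -60 mm, each with a slot 14 mm wide (x), 22 mm deep, open on top. Bucket's underside hangs 25 mm above the bench, free of the slots once lifted 25 mm. Cradles and scale stand in any order, turned up to 15 degrees.
- scale: Fixed bench scale, origin on the bench below the centre of its weighing plate, z up. The square aluminium plate is 150 x 150 mm, its top 40 mm above the bench; a lower display strip reaches to x = -116 mm. The plate does not move when loaded.
There are look-alikes about, which are no part of the job. What is shaped like the part that bears pail_mid but purple is not meant. Of the things that look like the scale, the larger one is meant.

How it is judged:
By the outcome, as a careful person would: the job done as asked, in the order asked, and still so for the second after the job is handed in, with the robot touching nothing.
It also fails if it takes over 48 s, if anything falls off the work surface, if the arm or the gripper's body presses on something with over 40 N, if the wrist force passes 120 N, or if a joint passes its speed limit or range.

## Robot

A 6-joint arm with a two-finger parallel gripper is mounted at the origin on the work surface. World frame = base frame: x ahead of the robot, y to its left, z up, the work surface at z = 0. Lengths are in m, angles in rad, forces in N, time in s.
With the tool pointing down it reaches from about 0.375 to 0.9 m from the base axis. Payload 3.1 kg.
Tool frame: the origin (TCP) lies between the finger pads; the fingertips stand 22 mm ahead of it and the grasp point (between the pads) lies 3 mm ahead of it; z points along the fingers, y is the direction in which the jaws open and shut (so a half turn about z gives the same grasp; the last joint's range is limited). The gripper opens to 87 mm and grips with 3 to 60 N. Pads are 19 mm wide; open, the fingers measure 117 mm over their backs; the gripper's body (75 mm by 190 mm) begins 51 mm behind the grasp point.
Start: joints at [-1.429, 0.527, 1.433, -0, 1.181, -0.178], TCP at [0.197, -0.593, 0.245] pointing down, gripper open.
Joint ranges: [-3.08, 3.08], [-0.75, 2.2], [0.22, 2.44], [-1.43, 4.57], [0, 2.65], [-2.85, 2.85]. Speed limits (rad/s): [2.79, 2.79, 3.14, 3.14, 3.14, 3.14].

## Interface

Orientations are given as a unit quaternion [x, y, z, w].
In Python, from rig import get_obs, camera, get_calibration, hand_in, search_frame gives the robot as it stands.
- The arm moves only by the shell command python3 -m jog 'ROWS' [FORCE]. ROWS is JSON, a list of rows, each an object with "grip": the closure in counts, from 0 (fully open) to 255 (shut); "travel": the shift along the world's x, y, z in cm, a list of three; "twist": the turn about the world's z in degrees. A call has 1 to 8 rows; each row shifts and turns the commanded pose from where the row before left it; what a row does not reach is not made up. A row lasts 1/10 s, in which the tool goes at most 50 mm and 8.59 degrees, less where a joint would pass 70% of its speed; a pose out of reach is approached as far as the arm can. A call is refused whole if a number of a shift passes 5 or a number of a turn 8.59, either way. A call with a gripper value outside its range is refused whole. The fingers move at their own pace and stop on an object; FORCE is the grip in N (left out, the last holds). Time passes only in rows, so rows that do not move let the fingers close. It gives the time, the measured TCP pose, the force and the opening at its end, in the units of the state.
- get_obs(): the state, without advancing time (a new reading comes with each control period).
- camera(name): name is "side" or "top" or "wrist"; returns the picture (480x640x3 uint8, red, green, blue); there is no depth.
- get_calibration(name): a dict with "fx", "fy", "cx", "cy" (pixels), "R" (3x3) and "t" (3): a world point X has camera coordinates R X + t; the wrist camera has in their place "T_tool_cam" (4x4, takes a point from camera to tool coordinates, whose origin is the TCP and whose axes are the flange's). Camera axes: x right, y down, z forward; pixel columns grow to the right and rows downward; lengths in m; the calibration is good to about 2 mm. A picture is of the moment at which its call begins: read the wrist's pose just before it. get_calibration takes no time and is no camera call.
- hand_in(): hands the job in, once; it reports no verdict.
Trained networks look in the newest picture that a camera, given by its name, has taken for a name from the list of things; names that differ only in an ending like _2 or _b are one class to them, and where a whole thing is asked for, a point or a joint stands for the part that bears it (a point fixed in the world has none). Each returns a list of dicts, best first, with "p" (0 to 1); they miss things now and then, are a little off and sometimes report something else, mostly with a low value. They report only what shows in the picture. A call takes as long as a camera call. They do not tell look-alikes from the thing itself.
- search_frame(target, camera): "at" ([x, y, z] in m, in world coordinates, good to about 4 mm: the middle of the surface that is visible of it).
The state is a dict: "time": time; "q": joint angles; "joint_velocities": joint speeds; "joint_torque": joint torques, N m; "position": TCP position; "tool_rot": TCP orientation; "ft_force": force on the tool from outside, world axes, zero at the start; "moment": the same for the moment, N m; "grip_width": finger opening in m.
Only numpy, scipy, OpenCV 4.12 (cv2) and the standard library are available. Lean on these libraries where they do the work, as an engineer would, in place of code of your own. Each camera call takes 0.05 s, during which the arm holds its last target. There are 200 camera calls.

## Working session

There is one attempt and no reset: what is moved stays moved. The work goes in short steps, Python scripts to look and compute and a shell command to move; the robot and the scene stay as the last step left them, time stands still between calls to the robot, and variables do not carry over. Pictures are saved under pics/ and viewed, about 8 in all and at most 12, crops included, and the job is handed in when it is done.

```bash
mkdir -p pics; cat > h.py <<'E'
from rig import get_obs, camera, get_calibration, hand_in, search_frame
import numpy as np, cv2
def save(im,n): cv2.imwrite(f'pics/{n}.png',cv2.cvtColor(im,cv2.COLOR_RGB2BGR))
def ray(cal,u,v,z):
    R=np.array(cal["R"]);t=np.array(cal["t"]);c=-R.T@t
    d=R.T@np.array([(u-cal["cx"])/cal["fx"],(v-cal["cy"])/cal["fy"],1]); return c+d*(z-c[2])/d[2]
def proj(cal,X):
    p=np.array(cal["R"])@np.array(X)+np.array(cal["t"]); return np.array([cal["fx"]*p[0]/p[2]+cal["cx"],cal["fy"]*p[1]/p[2]+cal["cy"]])
E
python3 - <<'E'
from h import *
o=get_obs();print(o["time"],o["position"],o["tool_rot"],o["grip_width"])
for c in("top","side"):
    im=camera(c);save(im,c+'0');cal=get_calibration(c);print(c,'campos',-np.array(cal["R"]).T@np.array(cal["t"]))
    for n in("pail_mid","pail2_mid","cradle","scale"):
        for d in search_frame(n,c)[:4]:print(n,np.round(d["at"],3),round(d["p"],2),proj(cal,d["at"]).round())
E
```

```text
0.0 [ 0.19642343 -0.59262121  0.24356325] [ 9.87243892e-01  1.59211585e-01  1.99618263e-05 -1.08076197e-03] 0.08707995795583827
top campos [0.30789815 0.0043828  1.39484658]
pail_mid [ 0.326 -0.2    0.056] 0.74 [413. 288.]
pail_mid [ 0.487 -0.009  0.098] 0.62 [333. 220.]
pail2_mid [ 0.599 -0.305  0.092] 0.75 [457. 173.]
cradle [ 0.463 -0.005  0.008] 0.96 [332. 235.]
scale [0.268 0.352 0.025] 0.89 [187. 314.]
scale [0.525 0.27  0.043] 0.57 [220. 209.]
side campos [ 0.30119048 -0.53990497  0.68693729]
pail_mid [ 0.481 -0.022  0.095] 0.68 [348. 241.]
pail_mid [ 0.324 -0.193  0.068] 0.58 [275. 353.]
pail2_mid [ 0.595 -0.306  0.084] 0.67 [481. 380.]
cradle [ 0.479 -0.066  0.013] 0.85 [351. 289.]
scale [0.516 0.253 0.041] 0.93 [329. 166.]
scale [0.287 0.338 0.032] 0.68 [222. 159.]
```

View pics/top0.png

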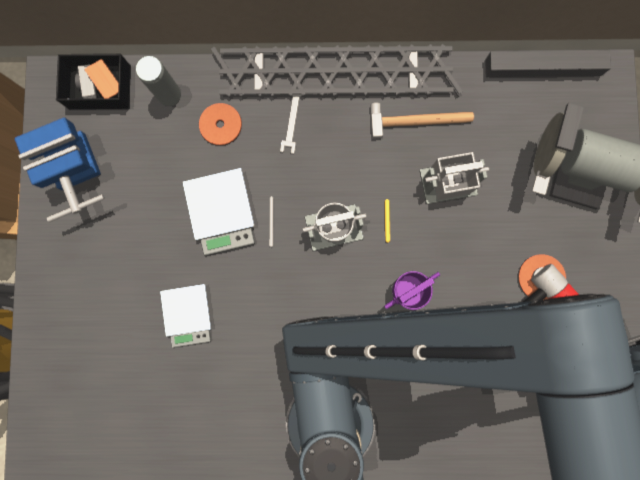

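View pics/side0.png

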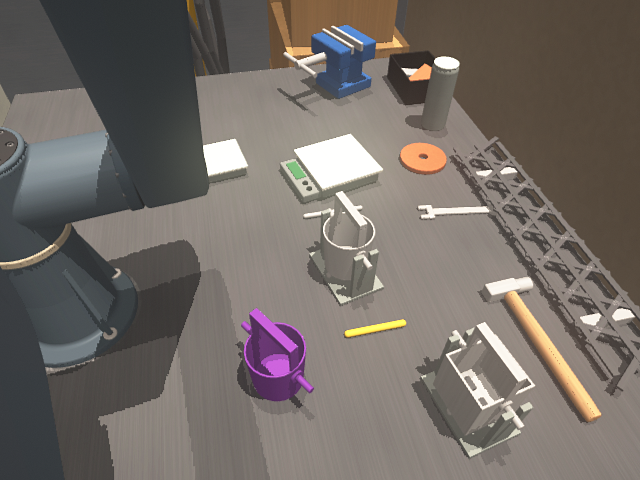

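The top view shows the round grey pail in its cradle near (335,222), the purple decoy at (412,290), the square pail at (458,175), the large scale at (219,205) and the small one at (187,310). I'll enlarge the pail and the large scale to measure their edges.

```bash
python3 - <<'E'
from h import *
a=cv2.cvtColor(cv2.imread('pics/top0.png'),cv2.COLOR_BGR2RGB);b=cv2.cvtColor(cv2.imread('pics/side0.png'),cv2.COLOR_BGR2RGB)
r=lambda im,u,v,w,h,s:cv2.resize(im[v:v+h,u:u+w],None,fx=s,fy=s,interpolation=cv2.INTER_CUBIC)
save(np.hstack([r(a,295,190,80,65,5),r(b,295,180,100,162//2+0,4)[:325]]) if 0 else np.hstack([r(a,295,190,80,70,5),r(b,300,185,80,70,5)]),'crop0')
cal=get_calibration("top")
m=(a.min(2)>200).astype(np.uint8);n,l,s,c=cv2.connectedComponentsWithStats(m)
i=l[205,219];p=cv2.findNonZero((l==i).astype(np.uint8));rc=cv2.minAreaRect(p);bx=cv2.boxPoints(rc);print(bx)
q=np.array([ray(cal,*x,.04) for x in bx]);print(q.round(4),q.mean(0),np.linalg.norm(q-np.roll(q,1,0),axis=1))
print(np.degrees(np.arctan2(*(q-np.roll(q,1,0))[:,[1,0]].T)))
E
```

```text
[[181.26967 181.16855]
 [240.20787 167.56741]
 [253.58989 225.55618]
 [194.65169 239.15732]]
[[0.5966 0.3702 0.04  ]
 [0.6299 0.2227 0.04  ]
 [0.4834 0.1882 0.04  ]
 [0.4506 0.3339 0.04  ]] [0.54012771 0.27873717 0.04      ] [0.15048679 0.15112295 0.1505995  0.14938315]
[  13.939724    -77.27130206 -166.72319579  102.67521738]
```

View pics/crop0.png

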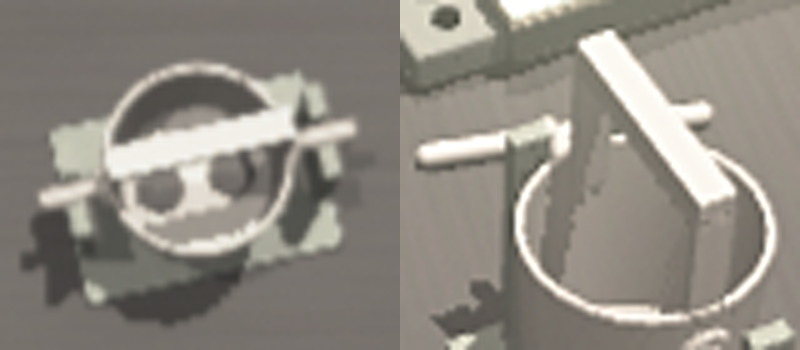

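```bash
python3 - <<'E'
from h import *
T=get_calibration("top");S=get_calibration("side")
f=lambda c,u,v,z:ray(c,u,v,z)
for nm,z,t in(("bar top",.167,[(316.6,222.2),(354,214.8)]),("pin",.095,[(303,229.2),(366,215.8)])):
    q=np.array([f(T,*p,z) for p in t]);d=q[0]-q[1];print(nm,q.round(4),q.mean(0).round(4),np.linalg.norm(d),np.degrees(np.arctan2(-d[0],d[1])))
q=np.array([f(S,*p,.167) for p in[(339,192.4),(364,224.6)]]);d=q[0]-q[1];print('side',q.round(4),q.mean(0).round(4),np.linalg.norm(d),np.degrees(np.arctan2(-d[0],d[1])))
P=lambda c:np.array(c["K"]) if 0 else np.array([[c["fx"],0,c["cx"]],[0,c["fy"],c["cy"]],[0,0,1]])@np.c_[np.array(c["R"]),np.array(c["t"])]
X=cv2.triangulatePoints(P(T),P(S),np.array([[316.6,354],[222.2,214.8]]),np.array([[339.,364],[192.4,224.6]]));print((X[:3]/X[3]).T)
from scipy.spatial.transform import Rotation as R
r=R.from_quat(get_obs()["tool_rot"]).as_matrix();print('jaw y axis',r[:,1],np.degrees(np.arctan2(r[1,1],r[0,1])))
E
```

```text
bar top [[ 0.4734  0.0296  0.167 ]
 [ 0.4895 -0.0543  0.167 ]] [ 0.4814 -0.0124  0.167 ] 0.08541895605588876 10.847149684216914
pin [[ 0.4666  0.0634  0.095 ]
 [ 0.4975 -0.0861  0.095 ]] [ 0.4821 -0.0114  0.095 ] 0.15266390087892437 11.667282094053425
side [[ 0.4733  0.025   0.167 ]
 [ 0.4925 -0.0568  0.167 ]] [ 0.4829 -0.0159  0.167 ] 0.08403485651736745 13.19782895382204
[[ 0.47426954  0.02961489  0.16277634]
 [ 0.49119968 -0.05472805  0.16493166]]
jaw y axis [ 3.14411839e-01 -9.49286670e-01 -1.16994770e-04] -71.67468915461745
```

```bash
python3 -m jog '[{"grip":0,"travel":[1.8,3.6,0],"twist":5.2},{"grip":0,"travel":[1.8,3.6,0],"twist":5.2},{"grip":0,"travel":[1.8,3.6,0],"twist":5.2},{"grip":0,"travel":[1.8,3.6,0],"twist":5.2},{"grip":0,"travel":[1.8,3.6,0],"twist":5.2},{"grip":0,"travel":[1.8,3.6,0],"twist":5.2},{"grip":0,"travel":[1.8,3.6,0],"twist":5.2},{"grip":0,"travel":[1.8,3.6,0],"twist":5.2}]' 40
python3 -m jog '[{"grip":0,"travel":[1.8,3.6,0],"twist":5.2},{"grip":0,"travel":[1.8,3.6,0],"twist":5.2},{"grip":0,"travel":[1.8,3.6,0],"twist":5.2},{"grip":0,"travel":[1.8,3.6,0],"twist":5.2},{"grip":0,"travel":[1.8,3.6,0],"twist":5.2},{"grip":0,"travel":[1.8,3.6,0],"twist":5.2},{"grip":0,"travel":[1.8,3.6,0],"twist":5.2},{"grip":0,"travel":[1.8,3.6,0],"twist":5.2}]'
python3 -m jog '[{"grip":0,"travel":[0,0,0],"twist":0},{"grip":0,"travel":[0,0,0],"twist":0},{"grip":0,"travel":[0,0,0],"twist":0}]'
cat > st.py <<'E'
from h import *
from scipy.spatial.transform import Rotation as R
o=get_obs();r=R.from_quat(o["tool_rot"]).as_matrix()
print(round(o["time"],2),'pos',o["position"].round(4),'jaw',np.degrees(np.arctan2(r[1,1],r[0,1])).round(2),'z',r[:,2].round(4),'f',np.round(o["ft_force"],2),'m',np.round(o["moment"],2),'w',round(o["grip_width"],4),'q',np.round(o["q"],2))
E
python3 st.py
python3 - <<'E'
from h import *
from scipy.spatial.transform import Rotation as R
o=get_obs();im=camera("wrist");save(im,"w1");c=get_calibration("wrist");M=np.array(c["T_tool_cam"]);print(M.round(4))
for d in search_frame("pail_mid","wrist"):print(d)
A=np.eye(4);A[:3,:3]=R.from_quat(o["tool_rot"]).as_matrix();A[:3,3]=o["position"];W=np.linalg.inv(A@M)
k=dict(c,R=W[:3,:3],t=W[:3,3]);u=np.array([-np.sin(np.radians(11.5)),np.cos(np.radians(11.5)),0])
for s in(-.043,0,.043):print(proj(k,np.array([.482,-.013,.167])+s*u))
E
```

```text
time: 1.3
position: [0.3411, -0.304, 0.2449]
tool_rot: [0.866, 0.501, 0.0, 0.0]
ft_force: [0.7, -0.3, 0.7]
grip_width: 0.0867
time: 2.1
position: [0.4852, -0.0157, 0.2449]
tool_rot: [0.631, 0.776, 0.0, 0.0]
ft_force: [0.2, -0.7, 0.5]
grip_width: 0.0875
time: 2.4
position: [0.4841, -0.0179, 0.2445]
tool_rot: [0.633, 0.774, -0.0, -0.0]
ft_force: [-0.1, 0.5, -1.2]
grip_width: 0.0873
2.4 pos [ 0.4841 -0.0179  0.2445] jaw 11.46 z [-5.e-04 -3.e-04 -1.e+00] f [-0.15  0.48 -1.23] m [ 0.01 -0.13  0.  ] w 0.0873 q [-0.27  0.34  1.78 -0.    1.03 -0.47]
[[-3.000e-04 -9.559e-01 -2.938e-01  8.080e-02]
 [ 1.000e+00 -3.000e-04  2.000e-04  6.000e-04]
 [-3.000e-04 -2.938e-01  9.559e-01 -1.412e-01]
 [ 0.000e+00  0.000e+00  0.000e+00  1.000e+00]]
{'at': [0.3333, -0.1587, 0.0318], 'p': 0.76}
{'at': [0.48, -0.0162, 0.0985], 'p': 0.72}
[308.68646839 328.67630331]
[308.46695552 261.28838377]
[308.22205148 186.1056674 ]
```

View pics/w1.png

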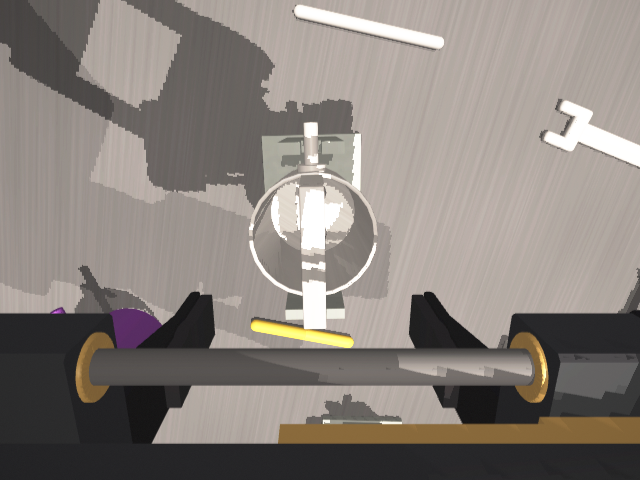

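The bar sits at u≈313, midway between the fingers, and runs vertically in the picture. It is about 2 mm from my prediction and nothing blocks the way down.

```bash
python3 -m jog '[{"grip":0,"travel":[0.05,0.5,0],"twist":0},{"grip":0,"travel":[0,0,-1.2],"twist":0},{"grip":0,"travel":[0,0,-1.2],"twist":0},{"grip":0,"travel":[0,0,-1.2],"twist":0},{"grip":0,"travel":[0,0,-1.2],"twist":0},{"grip":0,"travel":[0,0,-1.2],"twist":0},{"grip":0,"travel":[0,0,-1.2],"twist":0},{"grip":0,"travel":[0,0,-0.9],"twist":0}]'
python3 -m jog '[{"grip":0,"travel":[0,0,0],"twist":0},{"grip":0,"travel":[0,0,0],"twist":0},{"grip":60,"travel":[0,0,0],"twist":0},{"grip":120,"travel":[0,0,0],"twist":0},{"grip":150,"travel":[0,0,0],"twist":0}]'
python3 st.py
python3 - <<'E'
from h import *
save(camera("side")[130:330,250:510].repeat(3,0).repeat(3,1),"s2")
E
```

```text
time: 3.3
position: [0.4847, -0.0127, 0.1629]
tool_rot: [0.633, 0.774, -0.0, -0.0]
ft_force: [-0.4, 0.6, 0.1]
grip_width: 0.0872
time: 3.8
position: [0.4853, -0.0123, 0.164]
tool_rot: [0.633, 0.775, 0.0, 0.0]
ft_force: [-0.1, -0.5, 0.4]
grip_width: 0.0708
3.8 pos [ 0.4853 -0.0123  0.164 ] jaw 11.52 z [ 9.e-04 -3.e-04 -1.e+00] f [-0.06 -0.54  0.43] m [-0.02 -0.16  0.02] w 0.0708 q [-0.26  0.47  1.86 -0.    0.81 -0.46]
```

View pics/s2.png

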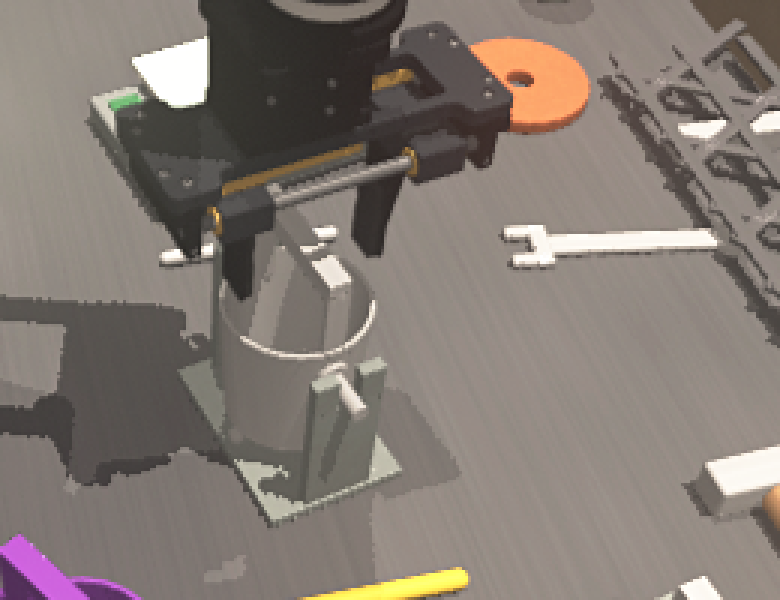

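The fingers straddle the bar and the pail hangs upright in its slots. I'll close slowly and lightly first.

```bash
python3 -m jog '[{"grip":170,"travel":[0,0,0],"twist":0},{"grip":180,"travel":[0,0,0],"twist":0},{"grip":190,"travel":[0,0,0],"twist":0},{"grip":195,"travel":[0,0,0],"twist":0},{"grip":200,"travel":[0,0,0],"twist":0},{"grip":205,"travel":[0,0,0],"twist":0},{"grip":210,"travel":[0,0,0],"twist":0},{"grip":215,"travel":[0,0,0],"twist":0}]' 8
python3 st.py
python3 -m jog '[{"grip":220,"travel":[0,0,0],"twist":0},{"grip":225,"travel":[0,0,0],"twist":0},{"grip":230,"travel":[0,0,0],"twist":0},{"grip":235,"travel":[0,0,0],"twist":0},{"grip":240,"travel":[0,0,0],"twist":0},{"grip":255,"travel":[0,0,0],"twist":0}]' 8
python3 st.py
python3 -m jog '[{"grip":255,"travel":[0,0,0],"twist":0},{"grip":255,"travel":[0,0,0],"twist":0},{"grip":255,"travel":[0,0,0],"twist":0},{"grip":255,"travel":[0,0,0],"twist":0}]' 45
python3 st.py
```

```text
time: 4.65
position: [0.485, -0.0123, 0.1635]
tool_rot: [0.633, 0.775, -0.0, -0.0]
ft_force: [-1.4, 0.4, 0.8]
grip_width: 0.0152
4.65 pos [ 0.485  -0.0123  0.1635] jaw 11.52 z [-0. -0. -1.] f [-1.4   0.44  0.84] m [ 0.04 -0.08 -0.  ] w 0.0152 q [-0.26  0.47  1.86 -0.    0.81 -0.46]
time: 5.25
position: [0.485, -0.0123, 0.1635]
tool_rot: [0.633, 0.775, -0.0, -0.0]
ft_force: [-0.7, -0.5, 0.5]
grip_width: 0.014
5.25 pos [ 0.485  -0.0123  0.1635] jaw 11.53 z [-1.e-04 -0.e+00 -1.e+00] f [-0.75 -0.47  0.51] m [-0.06 -0.03  0.12] w 0.014 q [-0.26  0.47  1.86 -0.    0.81 -0.46]
time: 5.65
position: [0.485, -0.0123, 0.1635]
tool_rot: [0.633, 0.774, 0.0, -0.0]
ft_force: [-0.0, 0.1, -0.7]
grip_width: 0.0133
5.65 pos [ 0.485  -0.0123  0.1635] jaw 11.51 z [ 1.e-04  1.e-04 -1.e+00] f [-0.    0.11 -0.72] m [-0.01 -0.01 -0.07] w 0.0133 q [-0.26  0.47  1.86  0.    0.81 -0.46]
```

Gripped at 14 mm with almost no side force. Now a slow, straight lift with force checks.

```bash
python3 -m jog '[{"grip":255,"travel":[0,0,0.2],"twist":0},{"grip":255,"travel":[0,0,0.3],"twist":0},{"grip":255,"travel":[0,0,0.3],"twist":0},{"grip":255,"travel":[0,0,0.3],"twist":0},{"grip":255,"travel":[0,0,0.3],"twist":0},{"grip":255,"travel":[0,0,0.2],"twist":0},{"grip":255,"travel":[0,0,0],"twist":0}]'
python3 st.py
python3 - <<'E'
from h import *
save(camera("side")[130:330,250:510].repeat(3,0).repeat(3,1),"s3")
E
```

```text
time: 6.35
position: [0.4852, -0.0123, 0.1799]
tool_rot: [0.633, 0.775, 0.0, 0.0]
ft_force: [0.3, 0.0, -4.4]
grip_width: 0.0131
6.35 pos [ 0.4852 -0.0123  0.1799] jaw 11.53 z [ 8.e-04 -2.e-04 -1.e+00] f [ 0.31  0.   -4.4 ] m [-0.03 -0.09 -0.  ] w 0.0131 q [-0.26  0.44  1.84  0.    0.86 -0.46]
```

View pics/s3.png

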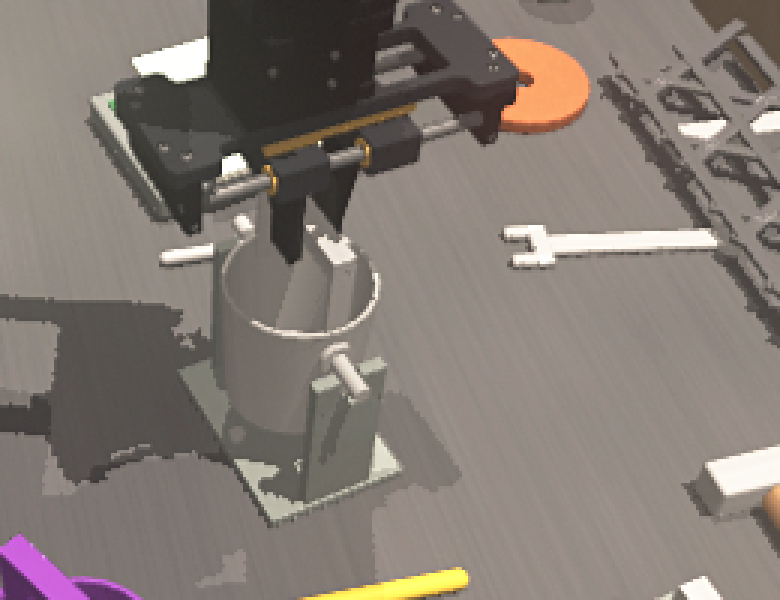

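The pail rises level, pins leaving the slots freely. Weight reads about 4.4 N. Next, lift until the underside clears the 112 mm posts.

```bash
python3 -m jog '[{"grip":255,"travel":[0,0,0.4],"twist":0},{"grip":255,"travel":[0,0,0.5],"twist":0},{"grip":255,"travel":[0,0,0.7],"twist":0},{"grip":255,"travel":[0,0,0.9],"twist":0},{"grip":255,"travel":[0,0,1.0],"twist":0},{"grip":255,"travel":[0,0,1.0],"twist":0},{"grip":255,"travel":[0,0,1.0],"twist":0},{"grip":255,"travel":[0,0,1.0],"twist":0}]'
python3 -m jog '[{"grip":255,"travel":[0,0,1.0],"twist":0},{"grip":255,"travel":[0,0,1.0],"twist":0},{"grip":255,"travel":[0,0,0.8],"twist":0},{"grip":255,"travel":[0,0,0.6],"twist":0},{"grip":255,"travel":[0,0,0.3],"twist":0},{"grip":255,"travel":[0,0,0],"twist":0},{"grip":255,"travel":[0,0,0],"twist":0}]'
python3 st.py
python3 - <<'E'
from h import *
save(np.hstack([camera("side")[80:330,230:430],camera("top")[120:370,180:380]]).repeat(2,0).repeat(2,1),"s4")
E
```

```text
time: 7.2
position: [0.485, -0.0123, 0.2456]
tool_rot: [0.633, 0.775, 0.0, 0.0]
ft_force: [-0.9, 0.3, -4.9]
grip_width: 0.0137
time: 7.9
position: [0.4847, -0.0122, 0.2812]
tool_rot: [0.633, 0.775, -0.0, -0.0]
ft_force: [-0.3, 0.9, -4.7]
grip_width: 0.0135
7.9 pos [ 0.4847 -0.0122  0.2812] jaw 11.52 z [-9.e-04  2.e-04 -1.e+00] f [-0.28  0.88 -4.69] m [ 0.01 -0.1  -0.02] w 0.0135 q [-0.26  0.29  1.73  0.    1.12 -0.46]
```

View pics/s4.png

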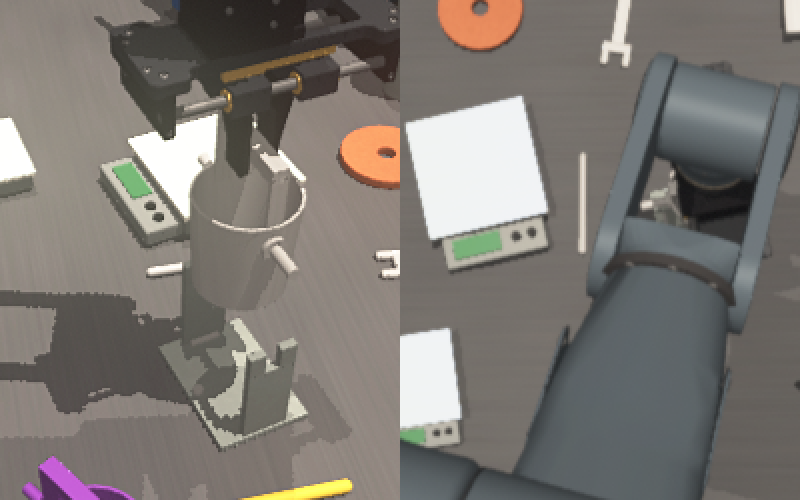

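The pail is fully out, upright and well above the posts. Now carry it across to the scale.

```bash
python3 -m jog '[{"grip":255,"travel":[0.1,0.5,0],"twist":0},{"grip":255,"travel":[0.2,1,0],"twist":0},{"grip":255,"travel":[0.3,1.5,0],"twist":0},{"grip":255,"travel":[0.4,2,0],"twist":0},{"grip":255,"travel":[0.4,2,0],"twist":0},{"grip":255,"travel":[0.4,2,0],"twist":0},{"grip":255,"travel":[0.4,2,0],"twist":0},{"grip":255,"travel":[0.4,2,0],"twist":0}]'
python3 -m jog '[{"grip":255,"travel":[0.4,2,0],"twist":0},{"grip":255,"travel":[0.4,2,0],"twist":0},{"grip":255,"travel":[0.4,2,0],"twist":0},{"grip":255,"travel":[0.4,2,0],"twist":0},{"grip":255,"travel":[0.4,2,0],"twist":0},{"grip":255,"travel":[0.4,2,0],"twist":0},{"grip":255,"travel":[0.3,1.5,0],"twist":0},{"grip":255,"travel":[0.1,1,0],"twist":0}]'
python3 -m jog '[{"grip":255,"travel":[0.1,0.7,0],"twist":0},{"grip":255,"travel":[0,0.5,0],"twist":0},{"grip":255,"travel":[0,0.3,0],"twist":0},{"grip":255,"travel":[0,0,0],"twist":0},{"grip":255,"travel":[0,0,0],"twist":0},{"grip":255,"travel":[0,0,0],"twist":0}]'
python3 st.py
```

```text
time: 8.8
position: [0.5109, 0.1195, 0.2813]
tool_rot: [0.632, 0.775, 0.0, -0.0]
ft_force: [1.1, -0.2, -4.0]
grip_width: 0.0138
time: 9.6
position: [0.5389, 0.2645, 0.2812]
tool_rot: [0.632, 0.775, 0.0, -0.0]
ft_force: [-0.2, -0.1, -4.7]
grip_width: 0.0134
time: 10.2
position: [0.54, 0.2772, 0.2816]
tool_rot: [0.633, 0.774, -0.0, 0.0]
ft_force: [-0.5, 0.4, -4.5]
grip_width: 0.0137
10.2 pos [0.54   0.2772 0.2816] jaw 11.49 z [-1.e-04 -2.e-04 -1.e+00] f [-0.5   0.35 -4.55] m [-0.   -0.09 -0.02] w 0.0137 q [ 0.29  0.46  1.44 -0.    1.24  0.09]
```

```bash
python3 -m jog '[{"grip":255,"travel":[0,0,-0.4],"twist":0},{"grip":255,"travel":[0,0,-0.8],"twist":0},{"grip":255,"travel":[0,0,-1],"twist":0},{"grip":255,"travel":[0,0,-1],"twist":0},{"grip":255,"travel":[0,0,-1],"twist":0},{"grip":255,"travel":[0,0,-1],"twist":0},{"grip":255,"travel":[0,0,-1],"twist":0},{"grip":255,"travel":[0,0,-1],"twist":0}]'
python3 -m jog '[{"grip":255,"travel":[0,0,-0.8],"twist":0},{"grip":255,"travel":[0,0,-0.6],"twist":0},{"grip":255,"travel":[0,0,-0.4],"twist":0},{"grip":255,"travel":[0,0,-0.3],"twist":0},{"grip":255,"travel":[0,0,0],"twist":0},{"grip":255,"travel":[0,0,0],"twist":0}]'
python3 st.py
python3 - <<'E'
from h import *
save(np.hstack([camera("side")[70:270,230:430],camera("top")[120:320,130:330]]).repeat(2,0).repeat(2,1),"s5")
E
```

```text
time: 11.0
position: [0.54, 0.2777, 0.2086]
tool_rot: [0.633, 0.775, -0.0, -0.0]
ft_force: [-0.7, 0.1, -4.0]
grip_width: 0.0135
time: 11.6
position: [0.5402, 0.2778, 0.1889]
tool_rot: [0.633, 0.775, 0.0, 0.0]
ft_force: [0.3, -1.0, -4.7]
grip_width: 0.0135
11.6 pos [0.5402 0.2778 0.1889] jaw 11.52 z [ 6.e-04  2.e-04 -1.e+00] f [ 0.32 -0.95 -4.66] m [ 0.   -0.1  -0.02] w 0.0135 q [0.29 0.57 1.53 0.   1.04 0.09]
```

View pics/s5.png

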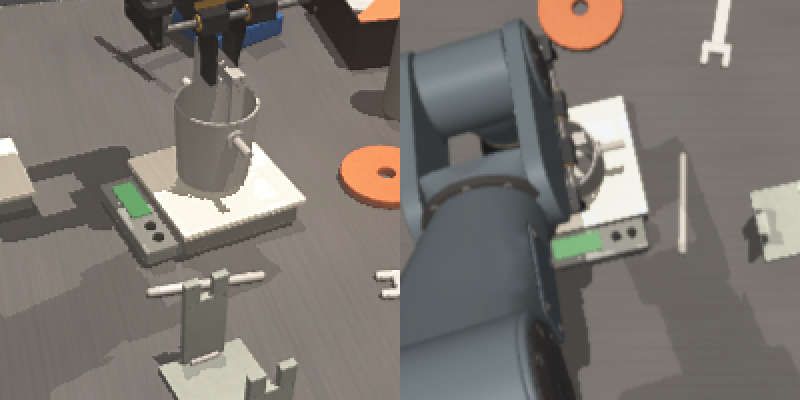

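The pail hangs upright just above the plate and is centred. I'll come down slowly to contact.

```bash
python3 -m jog '[{"grip":255,"travel":[0,0,-0.2],"twist":0},{"grip":255,"travel":[0,0,-0.2],"twist":0},{"grip":255,"travel":[0,0,-0.2],"twist":0},{"grip":255,"travel":[0,0,-0.1],"twist":0},{"grip":255,"travel":[0,0,-0.1],"twist":0},{"grip":255,"travel":[0,0,0],"twist":0},{"grip":255,"travel":[0,0,0],"twist":0}]'
python3 -m jog '[{"grip":255,"travel":[0,0,-0.1],"twist":0},{"grip":255,"travel":[0,0,0],"twist":0},{"grip":255,"travel":[0,0,0],"twist":0}]'
python3 -m jog '[{"grip":255,"travel":[0,0,-0.05],"twist":0},{"grip":255,"travel":[0,0,0],"twist":0},{"grip":255,"travel":[0,0,0],"twist":0}]'
python3 st.py
```

```text
time: 12.4
position: [0.54, 0.2777, 0.1805]
tool_rot: [0.633, 0.775, 0.0, -0.0]
ft_force: [-0.2, 0.5, -4.9]
grip_width: 0.0133
time: 12.7
position: [0.54, 0.2777, 0.1795]
tool_rot: [0.633, 0.775, -0.0, -0.0]
ft_force: [0.3, 0.6, -4.0]
grip_width: 0.0137
time: 13.0
position: [0.5401, 0.2777, 0.1791]
tool_rot: [0.633, 0.775, 0.0, 0.0]
ft_force: [-0.2, 0.3, -3.0]
grip_width: 0.0137
13.0 pos [0.5401 0.2777 0.1791] jaw 11.52 z [ 2.e-04  0.e+00 -1.e+00] f [-0.21  0.34 -2.97] m [ 0.04 -0.08  0.04] w 0.0137 q [ 0.29  0.58  1.54 -0.    1.02  0.09]
```

```bash
python3 -m jog '[{"grip":255,"travel":[0,0,-0.03],"twist":0},{"grip":255,"travel":[0,0,0],"twist":0},{"grip":255,"travel":[0,0,0],"twist":0}]'
python3 -m jog '[{"grip":255,"travel":[0,0,-0.03],"twist":0},{"grip":255,"travel":[0,0,0],"twist":0},{"grip":255,"travel":[0,0,0],"twist":0}]'
python3 -m jog '[{"grip":255,"travel":[0,0,-0.02],"twist":0},{"grip":255,"travel":[0,0,0],"twist":0},{"grip":255,"travel":[0,0,0],"twist":0}]'
python3 st.py
```

```text
time: 13.3
position: [0.5401, 0.2777, 0.1792]
tool_rot: [0.633, 0.775, 0.0, 0.0]
ft_force: [-0.9, -0.6, -0.3]
grip_width: 0.0135
time: 13.6
position: [0.5401, 0.2778, 0.1791]
tool_rot: [0.633, 0.775, 0.0, 0.0]
ft_force: [-1.9, -0.4, 3.7]
grip_width: 0.0138
time: 13.9
position: [0.5401, 0.2778, 0.1791]
tool_rot: [0.633, 0.775, 0.0, 0.0]
ft_force: [-3.0, -0.6, 6.0]
grip_width: 0.0136
13.9 pos [0.5401 0.2778 0.1791] jaw 11.53 z [ 7.e-04  2.e-04 -1.e+00] f [-2.99 -0.62  6.03] m [-0.16  0.34 -0.04] w 0.0136 q [0.29 0.58 1.54 0.   1.02 0.09]
```

The pail is standing on the plate. I'll ease off to about zero force, then open slowly.

```bash
python3 -m jog '[{"grip":255,"travel":[0,0,0.05],"twist":0},{"grip":255,"travel":[0,0,0],"twist":0},{"grip":255,"travel":[0,0,0],"twist":0}]'
python3 -m jog '[{"grip":255,"travel":[0,0,0],"twist":0},{"grip":255,"travel":[0,0,0],"twist":0}]' 8
python3 -m jog '[{"grip":212,"travel":[0,0,0],"twist":0},{"grip":208,"travel":[0,0,0],"twist":0},{"grip":200,"travel":[0,0,0],"twist":0},{"grip":185,"travel":[0,0,0],"twist":0},{"grip":150,"travel":[0,0,0],"twist":0},{"grip":100,"travel":[0,0,0],"twist":0},{"grip":50,"travel":[0,0,0],"twist":0},{"grip":0,"travel":[0,0,0],"twist":0}]'
python3 -m jog '[{"grip":0,"travel":[0,0,0],"twist":0},{"grip":0,"travel":[0,0,0],"twist":0},{"grip":0,"travel":[0,0,0],"twist":0}]'
python3 st.py
python3 - <<'E'
from h import *
save(np.hstack([camera("side")[70:270,230:430],camera("wrist")[80:480,120:520][::2,::2]]).repeat(2,0).repeat(2,1),"s6")
E
```

```text
time: 14.2
position: [0.5401, 0.2778, 0.1791]
tool_rot: [0.633, 0.775, 0.0, 0.0]
ft_force: [-2.6, -1.2, 5.5]
grip_width: 0.0134
time: 14.4
position: [0.5399, 0.2779, 0.1789]
tool_rot: [0.633, 0.775, 0.0, -0.0]
ft_force: [-3.2, -0.9, 5.1]
grip_width: 0.0139
time: 15.2
position: [0.5401, 0.2777, 0.1787]
tool_rot: [0.633, 0.775, 0.0, 0.0]
ft_force: [0.2, 0.5, -0.0]
grip_width: 0.0481
time: 15.5
position: [0.54, 0.2777, 0.1788]
tool_rot: [0.633, 0.774, 0.0, 0.0]
ft_force: [-0.0, 0.4, 0.2]
grip_width: 0.0721
15.5 pos [0.54   0.2777 0.1788] jaw 11.52 z [ 0.  0. -1.] f [-0.    0.41  0.23] m [ 0.06 -0.06 -0.02] w 0.0721 q [0.29 0.58 1.54 0.   1.02 0.09]
```

View pics/s6.png

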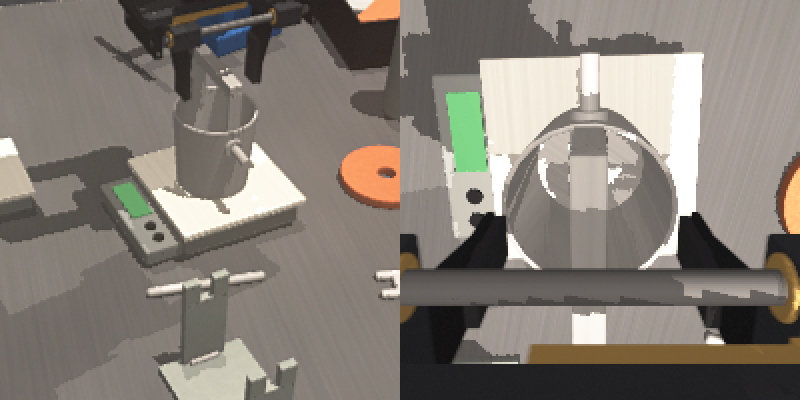

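The pail stands upright, released, with both fingers clear of the bar. Retreating straight up, then aside.

```bash
python3 -m jog '[{"grip":0,"travel":[0,0,0.3],"twist":0},{"grip":0,"travel":[0,0,1],"twist":0},{"grip":0,"travel":[0,0,2],"twist":0},{"grip":0,"travel":[0,0,2],"twist":0},{"grip":0,"travel":[0,0,2],"twist":0},{"grip":0,"travel":[0,0,2],"twist":0},{"grip":0,"travel":[0,0,2],"twist":0},{"grip":0,"travel":[0,0,1],"twist":0}]'
python3 -m jog '[{"grip":0,"travel":[-0.5,-4,0],"twist":0},{"grip":0,"travel":[-0.5,-4,0],"twist":0},{"grip":0,"travel":[-0.5,-4,0],"twist":0},{"grip":0,"travel":[-0.5,-4,0],"twist":0},{"grip":0,"travel":[-0.5,-4,0],"twist":0},{"grip":0,"travel":[-0.5,-4,0],"twist":0},{"grip":0,"travel":[-0.5,-4,0],"twist":0},{"grip":0,"travel":[0,0,0],"twist":0}]'
python3 -m jog '[{"grip":0,"travel":[0,0,0],"twist":0},{"grip":0,"travel":[0,0,0],"twist":0},{"grip":0,"travel":[0,0,0],"twist":0},{"grip":0,"travel":[0,0,0],"twist":0}]'
python3 st.py
python3 - <<'E'
from h import *
t=camera("top");cal=get_calibration("top");s=camera("side")
for d in search_frame("pail_mid","side")+search_frame("pail_mid","top"):print(d)
save(np.hstack([cv2.resize(t[160:250,170:270],None,fx=4,fy=4),cv2.resize(s[60:465,230:630],(400,360))]),"fin")
print('plate centre at crop px',(proj(cal,[.540,.279,.085])-[170,160])*4, 'rim z .13',(proj(cal,[.540,.279,.13])-[170,160])*4)
E
```

```text
time: 16.4
position: [0.5409, 0.278, 0.3047]
tool_rot: [0.633, 0.775, 0.002, 0.001]
ft_force: [0.4, 0.4, -0.5]
grip_width: 0.0872
time: 17.2
position: [0.5047, -0.0064, 0.302]
tool_rot: [0.635, 0.773, -0.001, 0.001]
ft_force: [-0.1, 0.7, -0.7]
grip_width: 0.0868
time: 17.6
position: [0.505, -0.0011, 0.3017]
tool_rot: [0.632, 0.775, 0.0, -0.0]
ft_force: [-0.3, 0.1, -0.7]
grip_width: 0.087
17.6 pos [ 0.505  -0.0011  0.3017] jaw 11.64 z [-1.e-04  1.e-04 -1.e+00] f [-0.32  0.13 -0.72] m [-0.03 -0.12 -0.01] w 0.087 q [-0.22  0.3   1.66  0.    1.19 -0.43]
{'at': [0.3226, -0.1947, 0.0702], 'p': 0.74}
{'at': [0.5307, 0.2428, 0.0909], 'p': 0.64}
{'at': [0.5392, 0.2844, 0.1145], 'p': 0.96}
{'at': [0.3285, -0.2003, 0.0556], 'p': 0.92}
plate centre at crop px [174.25635546 160.43737468] rim z .13 [158.27877502 147.0319548 ]
```

View pics/fin.png

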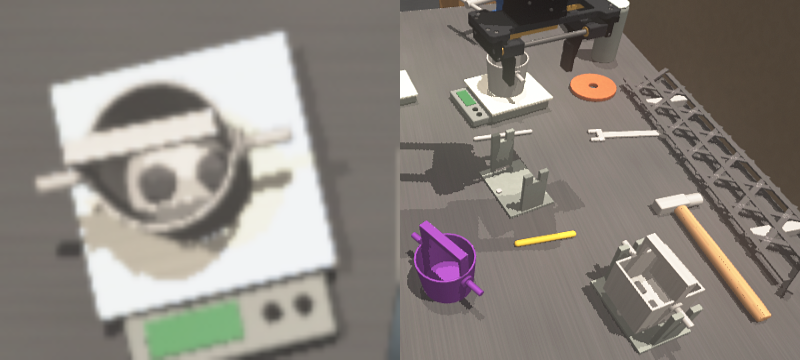

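The pail's rim centre is at about (162,150) in the crop, against (158,147) for a pail exactly on the plate's centre. The square pail is still hanging and the gripper is well clear.

```bash
python3 -c "
from rig import hand_in; print(hand_in())"
```

```text
the job is handed in; nothing more can be done
None
```

The round bucket now stands upright near the middle of the larger scale's plate, and I handed the job in at about 18 s of the 48 s allowed. I gripped it by its bar, lifted it straight up out of the cradle and lowered it until the force showed contact. Then I opened the gripper slowly and backed off, straight up first and then aside.

**Last checks:**
- **Placing:** in the top view, the bucket's rim is within about 2 mm of where a centred bucket would appear. The networks agree from the top view, at (0.539, 0.284) against a plate centre of (0.540, 0.279). From the side they reported y = 0.243, about 35 mm off. I think that is because they see only the near face and the gripper partly hides the bucket.
- **Forces:** in the readings I took, the contact force never went above about 6 N. It was still about 5 N, not zero, just before I let go, because easing up 0.5 mm did not relieve it. It went to zero on opening, and the pictures show no tipping.
- **Other things:** the square bucket still hangs in its cradle and the purple look-alike was not touched. The gripper is open and touching nothing.

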